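# Load the measuring pallet from the queue rail, keeping the order

### The arm

A 6-joint arm with a two-finger parallel gripper is mounted at the origin on the work surface. World frame = base frame: x ahead of the robot, y to its left, z up, the work surface at z = 0. Lengths are in m, angles in rad, forces in N, time in s.
With the tool pointing down it reaches from about 0.375 to 0.975 m from the base axis. Payload 3.8 kg.
Tool frame: the origin (TCP) lies between the finger pads; the fingertips stand 22 mm ahead of it and the grasp point (between the pads) lies 3 mm ahead of it; z points along the fingers, y is the direction in which the jaws open and shut (so a half turn about z gives the same grasp; the last joint's range is limited). The gripper opens to 85 mm and grips with 20 to 120 N. Pads are 22 mm wide; open, the fingers measure 114 mm over their backs; the gripper's body (76 mm by 85 mm) begins 54 mm behind the grasp point. The pads swing forward as they close: fully open they stand 13 mm farther back than shut.
Start: joints at [1.173, 0.264, 1.604, -0, 1.274, -0.037], TCP at [0.238, 0.632, 0.253] pointing down, gripper open.
Joint ranges: [-2.63, 2.63], [-0.94, 2.18], [0.31, 2.57], [-1.31, 4.45], [0, 2.66], [-2.55, 2.55]. Speed limits (rad/s): [2.57, 2.57, 3.14, 3.14, 3.14, 3.14].

### API

Orientations are given as a rotation vector (axis times angle).
In Python, from workcell import * gives the robot as it stands.
- The arm moves only by the tool step_arm, never from a script. Its argument "motion" is a list that holds one entry, the list of rows, each a list of 7 numbers: the finger opening in m, from 0 to 0.0854, then the shift along the world's x, y, z in m, then the turn, a rotation vector about the world's x, y, z in degrees. A call has exactly 8 rows; each row is the pose to reach, as a shift and turn from the pose measured when the call began; what a row does not reach only later rows make up. A row lasts 1/8 s, in which the tool goes at most 62.5 mm and 10.7 degrees, less where a joint would pass 70% of its speed; a pose out of reach is approached as far as the arm can. A call with a gripper value outside its range is refused whole. The fingers move at their own pace and stop on an object; "newtons" is the grip in N (left out, the last holds). Time passes only in rows, so rows that repeat a pose let the fingers close, or fill a call up. It gives the time, the measured TCP pose, the force and the opening at its end, in the units of the state.
- read_state(): the state, without advancing time (a new reading comes with each control period).
- read_camera(name): name is "scene" or "top"; returns (picture, depth): 400x640x3 uint8, blue, green, red; 400x640 float32, m along the optical axis (not along the pixel's ray), 0 where there is no reading.
- get_calibration(name): a dict with "K" (3x3 intrinsics, pixels), "dist_coeffs" ([k1, k2, p1, p2, k3] as OpenCV has them; the pictures are not rectified), "world_from_camera" (4x4, takes a point from camera to world coordinates). Camera axes: x right, y down, z forward; pixel columns grow to the right and rows downward; lengths in m; the calibration is good to about 2 mm. A picture is of the moment at which its call begins. get_calibration takes no time and is no camera call.
- finish_job(): hands the job in, once; it reports no verdict.
Trained networks look in the newest picture that a camera, given by its name, has taken for a name from the list of things; names that differ only in an ending like _2 or _b are one class to them, and where a whole thing is asked for, a point or a joint stands for the part that bears it (a point fixed in the world has none). Each returns a list of dicts, best first, with "score" (0 to 1); they miss things now and then, are a little off and sometimes report something else, mostly with a low value. They report only what shows in the picture. A call takes as long as a camera call.
- spot_in(camera, thing): "xyz" ([x, y, z] in m, in the coordinates of the camera as it stood for that picture, good to about 4 mm: the middle of the surface that is visible of it).
- regions_of(camera, thing): "region" (400x640 bool, what is visible of it).
The state is a dict: "time": time; "q": joint angles; "joint_vel": joint speeds; "joint_torque": joint torques, N m; "tool_pos": TCP position; "tcp_rot": TCP orientation; "wrist_force": force on the tool from outside, world axes, zero at the start; "torque": the same for the moment, N m; "width": opening from 0.0 (shut) to 1.0 (fully open).
Only numpy, scipy, OpenCV 4.12 (cv2) and the standard library are available. Lean on these libraries where they do the work, as an engineer would, in place of code of your own. Each camera call takes 0.05 s, during which the arm holds its last target. There are 200 camera calls.

### The job

Move the four steel hubs from their coloured carriers on the queue rail into the four places of the measuring pallet, keeping their order counted from the red end stops: the hub nearest the rail's red stop goes in the place nearest the pallet's red stop, and so on along the row, so that the readings come out in queue order. Set each hub down gently on the glass (do not let it drop), upright and wholly inside its place, without toppling any, and leave everything else on the bench where it is.

Things in the scene. Friction and masses are not known exactly. Their poses are not given: they have to be found in the camera images.
- hub_blue_center (a point): turned steel hub with a blue identification ring, standing upright in the carrier of its own colour; round, 64 mm tall, mass 130 to 240 g: from the foot up a flange 36 mm across and 6 mm thick, a plain barrel 26 mm across (6 to 46 mm, grip here), the blue ring 28 mm across (46 to 55 mm), a neck 15 mm across to the top. The point is on its axis, half-way up (32 mm above the foot); z points up the axis
- hub_yellow_center (a point): turned steel hub with a yellow identification ring, standing upright in the carrier of its own colour; round, 64 mm tall, mass 130 to 240 g: from the foot up a flange 36 mm across and 6 mm thick, a plain barrel 26 mm across (6 to 46 mm, grip here), the yellow ring 28 mm across (46 to 55 mm), a neck 15 mm across to the top. The point is on its axis, half-way up (32 mm above the foot); z points up the axis
- hub_black_center (a point): turned steel hub with a black identification ring, standing upright in the carrier of its own colour; round, 64 mm tall, mass 130 to 240 g: from the foot up a flange 36 mm across and 6 mm thick, a plain barrel 26 mm across (6 to 46 mm, grip here), the black ring 28 mm across (46 to 55 mm), a neck 15 mm across to the top. The point is on its axis, half-way up (32 mm above the foot); z points up the axis
- hub_white_center (a point): turned steel hub with a white identification ring, standing upright in the carrier of its own colour; round, 64 mm tall, mass 130 to 240 g: from the foot up a flange 36 mm across and 6 mm thick, a plain barrel 26 mm across (6 to 46 mm, grip here), the white ring 28 mm across (46 to 55 mm), a neck 15 mm across to the top. The point is on its axis, half-way up (32 mm above the foot); z points up the axis
- carrier_blue: fixed blue plastic carrier, 58 x 58 mm, floor 6 mm thick with a rim 4 mm thick rising to 11 mm, in one of the four places of the queue rail; the hub of the same colour stands on its floor at the start. It stays where it is. Origin at the centre of its underside, axes as the rail's
- carrier_yellow: fixed yellow plastic carrier, 58 x 58 mm, floor 6 mm thick with a rim 4 mm thick rising to 11 mm, in one of the four places of the queue rail; the hub of the same colour stands on its floor at the start. It stays where it is. Origin at the centre of its underside, axes as the rail's
- carrier_black: fixed black plastic carrier, 58 x 58 mm, floor 6 mm thick with a rim 4 mm thick rising to 11 mm, in one of the four places of the queue rail; the hub of the same colour stands on its floor at the start. It stays where it is. Origin at the centre of its underside, axes as the rail's
- carrier_white: fixed white plastic carrier, 58 x 58 mm, floor 6 mm thick with a rim 4 mm thick rising to 11 mm, in one of the four places of the queue rail; the hub of the same colour stands on its floor at the start. It stays where it is. Origin at the centre of its underside, axes as the rail's
- rail: fixed aluminium queue rail, 68 x 280 mm, 12 mm thick, its length along its y axis. Its red end stop (12 mm thick, top 34 mm above the bench) is at its +y end. The four carriers stand on its top in places centred at y = -93, -31, +31 and +93 mm. Origin at the centre of its underside, on the bench; z up
- pallet: fixed measuring pallet: black frame 74 x 280 mm with a pale glass floor 8 mm above the bench, its length along its y axis, its red end stop (12 mm thick, top 32 mm above the bench) at its +y end. Low ribs 4 mm thick (tops 13 mm above the bench) part it into a row of four places, each 58 x 62 mm inside (58 mm along the row), centred at y = -93, -31, +31 and +93 mm, x = 0; empty at the start. Origin at the centre of its underside, on the bench; z up
- ring_gauge: bystander: loose steel ring gauge, 60 mm across, 20 mm high, lying on the bench beyond the racks; leave it alone. Origin at the centre of its underside
- caliper: bystander: loose digital caliper, 200 mm long along its y axis, 12 mm high, lying on the bench; leave it alone. Origin under the middle of its beam
- mouse: bystander: loose black computer mouse, 105 x 60 x 26 mm; leave it alone. Origin at the centre of its underside
- cleaner: bystander: loose white bottle with a red cap, 52 mm across, 130 mm high; leave it alone. Origin at the centre of its underside

How it is judged:
At the end, for the whole second after the job is handed in: Each hub stands upright (within 4.5 degrees) and at rest on the pallet glass (height within 3 mm), within 13 mm along and 15 mm across the row of the middle of its place, which has the same number from the pallet red stop as its carrier from the rail red stop (((y of carrier_blue in the frame of rail between -0.108 and -0.078 m and y of hub_blue_center in the frame of pallet between -0.106 and -0.08 m) or (y of carrier_blue in the frame of rail between -0.046 and -0.016 m and y of hub_blue_center in the frame of pallet between -0.044 and -0.018 m) or (y of carrier_blue in the frame of rail between 0.016 and 0.046 m and y of hub_blue_center in the frame of pallet between 0.018 and 0.044 m) or (y of carrier_blue in the frame of rail between 0.078 and 0.108 m and y of hub_blue_center in the frame of pallet between 0.08 and 0.106 m)) and x of hub_blue_center in the frame of pallet between -0.015 and 0.015 m and z of hub_blue_center in the frame of pallet between 0.037 and 0.043 m and angle between each of hub_blue_center, hub_yellow_center, hub_black_center, hub_white_center's own z axis and vertical below 0.08 rad and linear speed of each of hub_blue, hub_yellow, hub_black, hub_white below 0.02 m/s and ((y of carrier_yellow in the frame of rail between -0.108 and -0.078 m and y of hub_yellow_center in the frame of pallet between -0.106 and -0.08 m) or (y of carrier_yellow in the frame of rail between -0.046 and -0.016 m and y of hub_yellow_center in the frame of pallet between -0.044 and -0.018 m) or (y of carrier_yellow in the frame of rail between 0.016 and 0.046 m and y of hub_yellow_center in the frame of pallet between 0.018 and 0.044 m) or (y of carrier_yellow in the frame of rail between 0.078 and 0.108 m and y of hub_yellow_center in the frame of pallet between 0.08 and 0.106 m)) and x of hub_yellow_center in the frame of pallet between -0.015 and 0.015 m and z of hub_yellow_center in the frame of pallet between 0.037 and 0.043 m and ((y of carrier_black in the frame of rail between -0.108 and -0.078 m and y of hub_black_center in the frame of pallet between -0.106 and -0.08 m) or (y of carrier_black in the frame of rail between -0.046 and -0.016 m and y of hub_black_center in the frame of pallet between -0.044 and -0.018 m) or (y of carrier_black in the frame of rail between 0.016 and 0.046 m and y of hub_black_center in the frame of pallet between 0.018 and 0.044 m) or (y of carrier_black in the frame of rail between 0.078 and 0.108 m and y of hub_black_center in the frame of pallet between 0.08 and 0.106 m)) and x of hub_black_center in the frame of pallet between -0.015 and 0.015 m and z of hub_black_center in the frame of pallet between 0.037 and 0.043 m and ((y of carrier_white in the frame of rail between -0.108 and -0.078 m and y of hub_white_center in the frame of pallet between -0.106 and -0.08 m) or (y of carrier_white in the frame of rail between -0.046 and -0.016 m and y of hub_white_center in the frame of pallet between -0.044 and -0.018 m) or (y of carrier_white in the frame of rail between 0.016 and 0.046 m and y of hub_white_center in the frame of pallet between 0.018 and 0.044 m) or (y of carrier_white in the frame of rail between 0.078 and 0.108 m and y of hub_white_center in the frame of pallet between 0.08 and 0.106 m)) and x of hub_white_center in the frame of pallet between -0.015 and 0.015 m and z of hub_white_center in the frame of pallet between 0.037 and 0.043 m); the robot touches nothing.
It fails at once if a hub is dropped on to the pallet (moving faster than 0.4 m/s within 30 mm of the glass) ((x of hub_blue_center in the frame of pallet between -0.05 and 0.05 m and y of hub_blue_center in the frame of pallet between -0.15 and 0.15 m and z of hub_blue_center in the frame of pallet below 0.07 m and linear speed of hub_blue above 0.4 m/s) or (x of hub_yellow_center in the frame of pallet between -0.05 and 0.05 m and y of hub_yellow_center in the frame of pallet between -0.15 and 0.15 m and z of hub_yellow_center in the frame of pallet below 0.07 m and linear speed of hub_yellow above 0.4 m/s) or (x of hub_black_center in the frame of pallet between -0.05 and 0.05 m and y of hub_black_center in the frame of pallet between -0.15 and 0.15 m and z of hub_black_center in the frame of pallet below 0.07 m and linear speed of hub_black above 0.4 m/s) or (x of hub_white_center in the frame of pallet between -0.05 and 0.05 m and y of hub_white_center in the frame of pallet between -0.15 and 0.15 m and z of hub_white_center in the frame of pallet below 0.07 m and linear speed of hub_white above 0.4 m/s)).
It fails at once if a hub is toppled (leans more than 0.6 rad) (angle between any of hub_blue_center, hub_yellow_center, hub_black_center, hub_white_center's own z axis and vertical above 0.6 rad).
It fails at once if a bystander (ring gauge, caliper, mouse or bottle) is moved more than 20 mm (distance of any of ring_gauge, caliper, mouse, cleaner from where it was at the start of the episode above 0.02 m).
It also fails if it takes over 112 s, if anything falls off the work surface, if the arm or the gripper's body presses on something with over 40 N, if the wrist force passes 120 N, or if a joint passes its speed limit or range.

## Working session

There is one attempt and no reset: what is moved stays moved. The work goes in short steps, Python scripts to look and compute and a tool call to move; the robot and the scene stay as the last step left them, time stands still between calls to the robot, and variables do not carry over. Pictures are saved under pics/ and viewed, on a budget of 14 in all, crops included, one or two more only if the job needs it, and the job is handed in when it is done.

Besides the shell and the picture viewer there is one more tool, called after "Request:" as name(argument=value, ...) on one line, values as JSON. step_arm: Moves the arm, as the interface text tells. Its arguments: {"type":"object","properties":{"motion":{"type":"array"},"newtons":{"type":"number"}},"required":["motion"]}

```bash
mkdir -p pics
cat > h.py <<'E'
from workcell import *
import numpy as np, cv2
def world(cam,p):
    T=np.array(get_calibration(cam)["world_from_camera"]); return T[:3,:3]@np.array(p)+T[:3,3]
def cloud(cam,D,mask):
    c=get_calibration(cam); v,u=np.nonzero(mask&(D>0))
    n=cv2.undistortPoints(np.stack([u,v],1).astype(np.float64)[:,None],np.array(c["K"]),np.array(c["dist_coeffs"]))[:,0]
    d=D[v,u]; P=np.c_[n*d[:,None],d]; T=np.array(c["world_from_camera"]); return P@T[:3,:3].T+T[:3,3]
E
python3 - <<'E'
from h import *
print(read_state())
for cam in ("top","scene"):
    im,D=read_camera(cam); cv2.imwrite(f"pics/{cam}0.png",im); np.save(f"{cam}0.npy",D)
    print(cam,np.round(get_calibration(cam)["world_from_camera"],3).tolist())
    for n in ["hub_blue_center","hub_yellow_center","hub_black_center","hub_white_center","carrier_blue","carrier_yellow","carrier_black","carrier_white","rail","pallet","ring_gauge","caliper","mouse","cleaner"]:
        print(n,[(np.round(world(cam,r["xyz"]),3).tolist(),round(r["score"],2)) for r in spot_in(cam,n)[:3]])
E
```

```text
{'time': 0.0, 'q': array([ 1.17311746e+00,  2.64753690e-01,  1.60540013e+00, -1.70651045e-05,
        1.27371102e+00, -3.68548125e-02]), 'joint_vel': array([ 9.38631417e-04, -9.83504385e-05, -9.92356981e-04, -4.00789623e-05,
        4.49079359e-04,  3.78583852e-04]), 'joint_torque': array([-1.13980459e-04, -5.15098858e+01, -3.67316973e+01, -5.00377409e-04,
        1.28679292e-02, -4.12652764e-05]), 'tool_pos': array([0.23801309, 0.63089803, 0.25194751]), 'tcp_rot': array([-0.56361833, -3.09013744,  0.00349023]), 'wrist_force': array([-1.41860211, -0.45371912,  0.502265  ]), 'torque': array([ 0.0555813 , -0.03522573, -0.03957507]), 'width': 0.9972684941318788}
top [[-0.0, -0.992, 0.128, 0.458], [-1.0, 0.0, 0.0, -0.001], [-0.0, -0.128, -0.992, 1.333], [0.0, 0.0, 0.0, 1.0]]
hub_blue_center [([0.424, 0.221, 0.074], 0.51), ([0.499, -0.498, 0.026], 0.47)]
hub_yellow_center []
hub_black_center [([0.605, 0.205, 0.076], 0.48)]
hub_white_center []
carrier_blue [([0.437, 0.227, 0.016], 0.78), ([0.494, -0.5, 0.027], 0.27)]
carrier_yellow [([0.55, 0.213, 0.019], 0.81)]
carrier_black [([0.609, 0.2
[... 462 characters left out ...]
.0, 0.0, 0.0, 1.0]]
hub_blue_center [([0.424, 0.22, 0.047], 0.41), ([0.557, 0.204, 0.018], 0.32)]
hub_yellow_center [([0.552, 0.206, 0.052], 0.42)]
hub_black_center [([0.514, 0.459, 0.068], 0.75)]
hub_white_center []
carrier_blue [([0.441, 0.221, 0.017], 0.69)]
carrier_yellow []
carrier_black [([0.619, 0.198, 0.018], 0.59)]
carrier_white [([0.494, 0.208, 0.018], 0.58)]
rail [([0.62, 0.199, 0.02], 0.63), ([0.521, 0.193, 0.013], 0.61)]
pallet [([0.55, -0.167, 0.009], 0.87)]
ring_gauge [([0.792, -0.041, 0.017], 0.51)]
caliper [([0.766, 0.207, 0.012], 0.64), ([0.55, -0.166, 0.007], 0.62)]
mouse [([0.505, -0.506, 0.024], 0.75)]
cleaner [([0.517, 0.459, 0.07], 0.55), ([0.766, 0.209, 0.011], 0.32)]
```

View pics/top0.png

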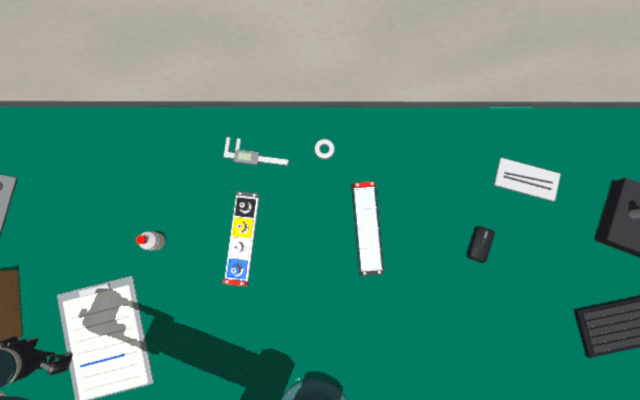

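View pics/scene0.png

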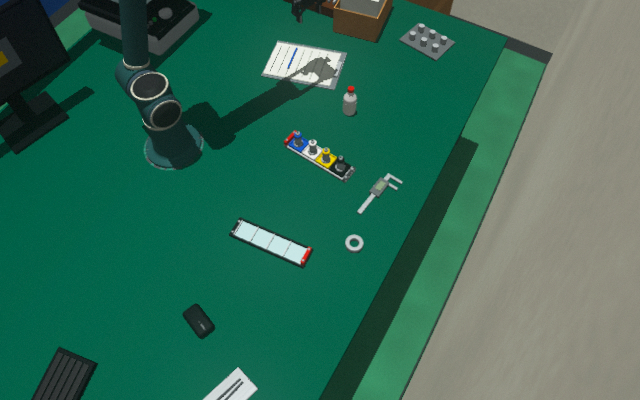

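The top view shows the rail at about (240,240) with its red stop at the near end (235,282), and the order from the stop is blue, white, yellow, black. The pallet is at about (367,228) with its red stop at the far end (363,185). The order therefore reverses in world x. Next I measure poses.

Run:
```python
from h import *
im=cv2.imread("pics/top0.png"); D=np.load("top0.npy")
full=np.ones(D.shape,bool)
v,u=np.nonzero(D>0); P=cloud("top",D,full); C=im[v,u].astype(int)
red=(C[:,2]>150)&(C[:,1]<80)&(C[:,0]<80)
green=(C[:,1]>C[:,2]+40)&(C[:,1]>C[:,0]+15)
def box(c): return (abs(P[:,0]-c[0])<.19)&(abs(P[:,1]-c[1])<.09)&(P[:,2]<.3)
for n,c in (("rail",(.514,.212)),("pallet",(.55,-.165))):
    b=box(c); print(n,"bench z",np.median(P[b&green,2]),"red",P[b&red].mean(0).round(4),P[b&red,2].max(),(b&red).sum())
    m=b&~green&(P[:,2]<.045)&(P[:,2]>.004)
    if n=="pallet": print("glass z",np.median(P[m&(C.min(1)>180),2]))
    r=cv2.minAreaRect(P[m][:,:2].astype(np.float32)*1000); print(r, m.sum())
b=box((.514,.212))&(P[:,2]>.055)
for c,x in (("blue",.43),("white",.49),("yellow",.55),("black",.61)):
    q=P[b&(abs(P[:,0]-x-.0)<.03)]; t=q[q[:,2]>.074]
    print(c,len(q),q.mean(0).round(4),((q.min(0)+q.max(0))/2).round(4),"top",len(t),t.mean(0).round(4))
cv2.imwrite("pics/crop1.png",cv2.resize(im[170:300,210:400],None,fx=4,fy=4,interpolation=cv2.INTER_CUBIC))
```

```text
rail bench z -0.00022498825751138263 red [0.3858 0.2311 0.0321] 0.038613939584539736 54
((517.7521362304688, 219.8529815673828), (70.43768310546875, 284.9878234863281), 83.4459228515625) 1803
pallet bench z -0.0004938426421563502 red [ 0.6788 -0.1517  0.0303] 0.03666134409063271 52
glass z 0.008261484027375587
((550.046142578125, -162.67669677734375), (285.3864440917969, 75.76242065429688), 4.4214043617248535) 2120
blue 79 [0.4242 0.2285 0.0739] [0.4244 0.2297 0.07  ] top 36 [0.423  0.2296 0.0788]
white 73 [0.4888 0.2234 0.0754] [0.4887 0.2246 0.0718] top 39 [0.489  0.2245 0.0796]
yellow 76 [0.5494 0.2148 0.0747] [0.5493 0.2153 0.0726] top 41 [0.5494 0.2164 0.0783]
black 72 [0.6112 0.2084 0.0745] [0.6122 0.2092 0.0702] top 35 [0.6117 0.2095 0.0793]
```

View pics/crop1.png

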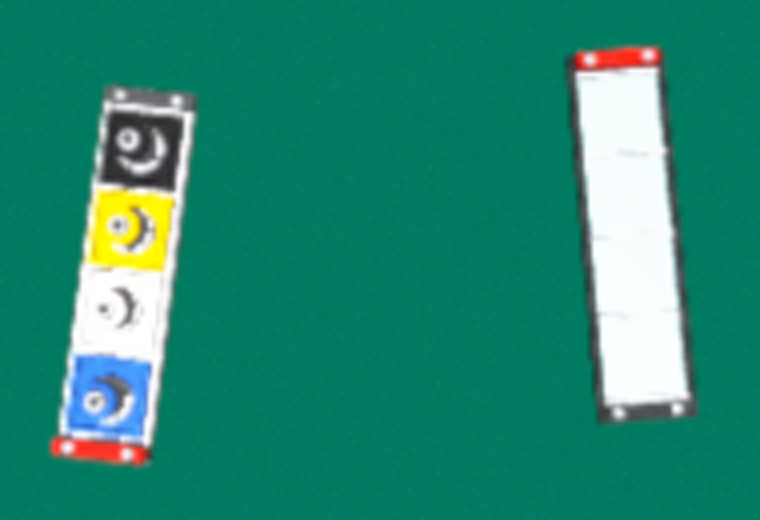

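The crop confirms the layout and the yaw of both racks, and the fitted sizes match the given ones. Moving above blue.

Request:
step_arm(motion=[[[0.06,0.02,-0.045,0,0,0,2],[0.06,0.046,-0.1,-0.01,0,0,4],[0.06,0.07,-0.155,-0.03,0,0,6],[0.06,0.096,-0.21,-0.05,0,0,8],[0.06,0.12,-0.265,-0.07,0,0,10],[0.06,0.146,-0.32,-0.08,0,0,12],[0.06,0.17,-0.37,-0.09,0,0,14],[0.06,0.1855,-0.4015,-0.1,0,0,14.2]]], newtons=60)

```text
time: 2.5
tool_pos: [0.4246, 0.2278, 0.1533]
tcp_rot: [0.179, 3.136, 0.0]
wrist_force: [0.7, 0.3, 0.2]
width: 0.707
```

Request:
step_arm(motion=[[[0.06,-0.001,0.0015,-0.03,0,0,0],[0.06,-0.001,0.0015,-0.06,0,0,0],[0.06,-0.001,0.0015,-0.085,0,0,0],[0.06,-0.001,0.0015,-0.098,0,0,0],[0.06,-0.001,0.0015,-0.098,0,0,0],[0.02,-0.001,0.0015,-0.098,0,0,0],[0.02,-0.001,0.0015,-0.098,0,0,0],[0.02,-0.001,0.0015,-0.098,0,0,0]]])

```text
time: 3.5
tool_pos: [0.4245, 0.2295, 0.0564]
tcp_rot: [0.179, 3.134, 0.001]
wrist_force: [0.3, -1.4, 3.8]
width: 0.297
```

Request:
step_arm(motion=[[[0.02,0,0,0.01,0,0,0],[0.02,0,0,0.04,0,0,0],[0.02,0,0,0.08,0,0,0],[0.02,0.005,-0.01,0.11,0,0,0],[0.02,0.02,-0.035,0.12,0,0,1],[0.02,0.04,-0.07,0.12,0,0,2],[0.02,0.06,-0.11,0.12,0,0,3],[0.02,0.085,-0.15,0.12,0,0,4]]])

```text
time: 4.5
tool_pos: [0.5096, 0.0786, 0.177]
tcp_rot: [0.068, 3.138, 0.002]
wrist_force: [0.9, 0.0, -2.0]
width: 0.296
```

Request:
step_arm(motion=[[[0.02,0.023,-0.04,0,0,0,1],[0.02,0.046,-0.08,0,0,0,2],[0.02,0.07,-0.12,0,0,0,3],[0.02,0.092,-0.16,0,0,0,4],[0.02,0.11,-0.19,0,0,0,5],[0.02,0.125,-0.22,0,0,0,6],[0.02,0.132,-0.233,0,0,0,6.9],[0.02,0.132,-0.233,0,0,0,6.9]]])

```text
time: 5.5
tool_pos: [0.6416, -0.1547, 0.1769]
tcp_rot: [-0.119, 3.137, 0.003]
wrist_force: [-0.6, 0.9, -0.5]
width: 0.298
```

Request:
step_arm(motion=[[[0.02,0.001,-0.001,-0.03,0,0,0],[0.02,0.001,-0.001,-0.065,0,0,0],[0.02,0.001,-0.001,-0.09,0,0,0],[0.02,0.001,-0.001,-0.105,0,0,0],[0.02,0.001,-0.001,-0.115,0,0,0],[0.02,0.001,-0.001,-0.122,0,0,0],[0.02,0.001,-0.001,-0.127,0,0,0],[0.02,0.001,-0.001,-0.127,0,0,0]]])

```text
time: 6.5
tool_pos: [0.6426, -0.1558, 0.05]
tcp_rot: [-0.119, 3.137, 0.003]
wrist_force: [0.6, -0.7, -1.5]
width: 0.302
```

Run:
```python
from h import *
im,D=read_camera("scene"); cv2.imwrite("pics/s1.png",cv2.resize(im[100:300,200:400],None,fx=3,fy=3,interpolation=cv2.INTER_CUBIC))
```

```text
(no output)
```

View pics/s1.png

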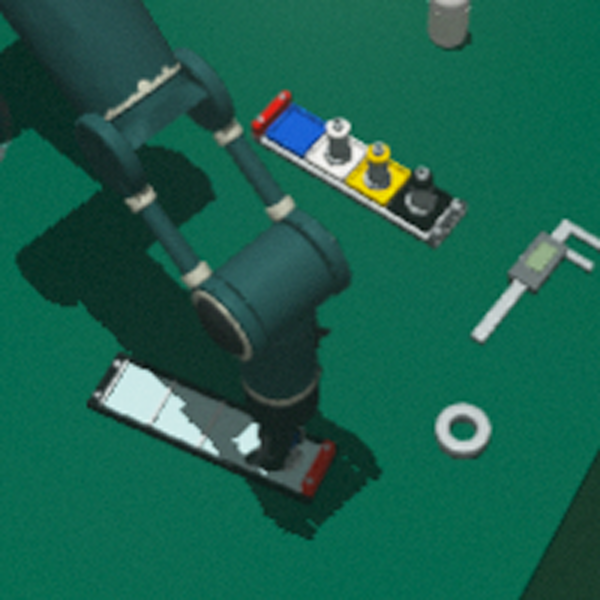

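Blue has left its carrier and the gripper is in the place next to the pallet's red stop. The other three hubs still stand. Final lowering, then release.

Request:
step_arm(motion=[[[0.02,0,0,-0.001,0,0,0],[0.02,0,0,-0.002,0,0,0],[0.02,0,0,-0.003,0,0,0],[0.02,0,0,-0.0035,0,0,0],[0.02,0,0,-0.004,0,0,0],[0.02,0,0,-0.004,0,0,0],[0.02,0,0,-0.004,0,0,0],[0.02,0,0,-0.004,0,0,0]]])

```text
time: 7.55
tool_pos: [0.6429, -0.1558, 0.0465]
tcp_rot: [-0.119, 3.136, 0.003]
wrist_force: [-1.0, -0.2, 0.7]
width: 0.299
```

Request:
step_arm(motion=[[[0.02,0,0,-0.0005,0,0,0],[0.02,0,0,-0.001,0,0,0],[0.035,0,0,-0.001,0,0,0],[0.05,0,0,-0.001,0,0,0],[0.06,0,0,-0.001,0,0,0],[0.06,0,0,-0.001,0,0,0],[0.06,0,0,0.02,0,0,0],[0.06,0,0,0.06,0,0,0]]])

```text
time: 8.55
tool_pos: [0.6415, -0.1555, 0.1061]
tcp_rot: [0.119, -3.139, -0.005]
wrist_force: [0.1, -0.4, 0.6]
width: 0.704
```

Request:
step_arm(motion=[[[0.06,0,0,0.05,0,0,0],[0.06,-0.01,0.03,0.06,0,0,0],[0.06,-0.03,0.08,0.06,0,0,-2],[0.06,-0.05,0.13,0.06,0,0,-4],[0.06,-0.07,0.18,0.06,0,0,-6],[0.06,-0.095,0.23,0.06,0,0,-8],[0.06,-0.12,0.29,0.06,0,0,-9],[0.06,-0.14,0.34,0.06,0,0,-10.9]]])

```text
time: 9.55
tool_pos: [0.501, 0.1864, 0.1681]
tcp_rot: [0.181, 3.134, 0.007]
wrist_force: [0.4, -0.4, -0.2]
width: 0.704
```

Run:
```python
from h import *
print(read_state()["tool_pos"],read_state()["q"])
im,D=read_camera("top"); cv2.imwrite("pics/t2.png",cv2.resize(im[170:300,210:400],None,fx=4,fy=4,interpolation=cv2.INTER_CUBIC))
P=cloud("top",D,D>0)
q=P[(np.hypot(P[:,0]-.643,P[:,1]+.156)<.035)&(P[:,2]>.045)&(P[:,2]<.1)]; t=q[q[:,2]>.064]
print(len(q),len(t),t.mean(0),q.max(0))
```

```text
[0.50103474 0.18644285 0.1681333 ] [ 0.30773238  0.06723055  1.99579273  0.00356699  1.07472155 -1.14920658]
67 34 [ 0.64192698 -0.15612833  0.06892488] [ 0.65323438 -0.14230284  0.07402688]
```

View pics/t2.png

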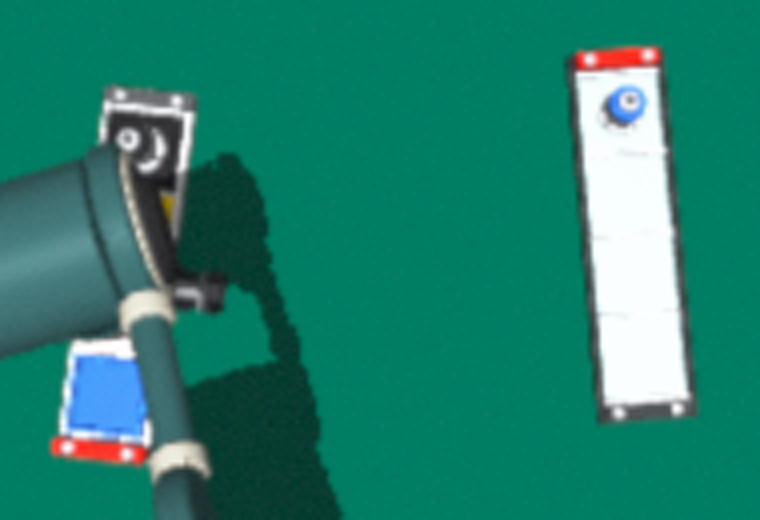

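Blue stands upright in place 1 (crop pixel 628,103), 1 mm from its target. White next.

Request:
step_arm(motion=[[[0.06,-0.012,0.038,-0.005,0,0,0],[0.06,-0.012,0.038,-0.03,0,0,0],[0.06,-0.012,0.038,-0.07,0,0,0],[0.06,-0.012,0.038,-0.1,0,0,0],[0.06,-0.012,0.038,-0.112,0,0,0],[0.06,-0.012,0.038,-0.112,0,0,0],[0.02,-0.012,0.038,-0.112,0,0,0],[0.02,-0.012,0.038,-0.112,0,0,0]]])

```text
time: 10.6
tool_pos: [0.4877, 0.23, 0.0577]
tcp_rot: [0.179, 3.134, 0.014]
wrist_force: [0.3, -3.2, 4.5]
width: 0.304
```

Request:
step_arm(motion=[[[0.02,0,0,0,0,0,0],[0.02,0,0,0,0,0,0],[0.02,0,0,0.01,0,0,0],[0.02,0,0,0.04,0,0,0],[0.02,0,0,0.08,0,0,0],[0.02,0.002,-0.01,0.11,0,0,0],[0.02,0.01,-0.04,0.12,0,0,1],[0.02,0.02,-0.08,0.12,0,0,2]]])

```text
time: 11.6
tool_pos: [0.5088, 0.1502, 0.1801]
tcp_rot: [0.12, 3.133, 0.016]
wrist_force: [0.8, -0.9, -2.8]
width: 0.3
```

Request:
step_arm(motion=[[[0.02,0.011,-0.05,0,0,0,1],[0.02,0.023,-0.1,0,0,0,3],[0.02,0.035,-0.15,0,0,0,5],[0.02,0.046,-0.2,0,0,0,6],[0.02,0.058,-0.25,0,0,0,7],[0.02,0.067,-0.29,0,0,0,8],[0.02,0.072,-0.3105,0,0,0,8.8],[0.02,0.072,-0.3105,-0.01,0,0,8.8]]])

```text
time: 12.6
tool_pos: [0.5818, -0.1621, 0.1712]
tcp_rot: [-0.116, 3.132, 0.016]
wrist_force: [0.1, 0.4, -2.3]
width: 0.3
```

Request:
step_arm(motion=[[[0.02,-0.001,0.002,-0.03,0,0,0],[0.02,-0.001,0.002,-0.065,0,0,0],[0.02,-0.001,0.002,-0.09,0,0,0],[0.02,-0.001,0.002,-0.105,0,0,0],[0.02,-0.001,0.002,-0.113,0,0,0],[0.02,-0.001,0.002,-0.118,0,0,0],[0.02,-0.001,0.002,-0.121,0,0,0],[0.02,-0.001,0.002,-0.121,0,0,0]]])

```text
time: 13.6
tool_pos: [0.5813, -0.1603, 0.0507]
tcp_rot: [-0.116, 3.131, 0.015]
wrist_force: [0.7, -0.9, -2.0]
width: 0.298
```

Request:
step_arm(motion=[[[0.02,0,0,-0.001,0,0,0],[0.02,0,0,-0.0015,0,0,0],[0.02,0,0,-0.002,0,0,0],[0.02,0,0,-0.0025,0,0,0],[0.02,0,0,-0.003,0,0,0],[0.02,0,0,-0.003,0,0,0],[0.02,0,0,-0.003,0,0,0],[0.02,0,0,-0.003,0,0,0]]])

```text
time: 14.6
tool_pos: [0.5813, -0.1603, 0.0478]
tcp_rot: [-0.116, 3.131, 0.015]
wrist_force: [-0.5, 0.0, 0.4]
width: 0.303
```

Request:
step_arm(motion=[[[0.02,0,0,-0.0005,0,0,0],[0.02,0,0,-0.001,0,0,0],[0.035,0,0,-0.001,0,0,0],[0.05,0,0,-0.001,0,0,0],[0.06,0,0,-0.001,0,0,0],[0.06,0,0,-0.001,0,0,0],[0.06,0,0,0.02,0,0,0],[0.06,0,0,0.06,0,0,0]]])

```text
time: 15.6
tool_pos: [0.5793, -0.1597, 0.106]
tcp_rot: [-0.116, 3.136, 0.018]
wrist_force: [0.2, 0.0, -0.4]
width: 0.704
```

Request:
step_arm(motion=[[[0.06,0,0,0.05,0,0,0],[0.06,0,0.03,0.06,0,0,-1],[0.06,-0.005,0.08,0.06,-0.6,0,-2],[0.06,-0.01,0.13,0.06,-0.6,0,-4],[0.06,-0.015,0.18,0.06,-0.6,0,-6],[0.06,-0.02,0.23,0.06,-0.6,0,-8],[0.06,-0.025,0.29,0.06,-0.6,0,-9],[0.06,-0.03,0.34,0.06,-0.6,0,-10.9]]])

```text
time: 16.6
tool_pos: [0.549, 0.1824, 0.1662]
tcp_rot: [0.183, 3.131, 0.001]
wrist_force: [0.5, 1.0, 0.7]
width: 0.705
```

```bash
cat > chk.py <<'E'
from h import *
def chk():
    im,D=read_camera("top"); P=cloud("top",D,D>0)
    for x,y in ((.6427,-.1555),(.581,-.1603),(.519,-.1651),(.4573,-.1699)):
        q=P[(np.hypot(P[:,0]-x,P[:,1]-y)<.03)&(P[:,2]>.045)&(P[:,2]<.1)]; t=q[q[:,2]>.064]
        print((x,y),len(q),len(t),t.mean(0).round(4) if len(t) else "")
    return im,D,P
E
python3 -c "
from chk import *
im,D,P=chk(); cv2.imwrite('pics/t3.png',cv2.resize(im[170:300,210:400],None,fx=4,fy=4))"
```

```text
(0.6427, -0.1555) 69 31 [ 0.6418 -0.154   0.0696]
(0.581, -0.1603) 67 35 [ 0.5821 -0.1584  0.0691]
(0.519, -0.1651) 0 0 
(0.4573, -0.1699) 0 0
```

Request:
step_arm(motion=[[[0.06,0,0.034,-0.005,0,0,0],[0.06,0,0.034,-0.03,0,0,0],[0.06,0,0.034,-0.07,0,0,0],[0.06,0,0.034,-0.1,0,0,0],[0.06,0,0.034,-0.11,0,0,0],[0.06,0,0.034,-0.11,0,0,0],[0.02,0,0.034,-0.11,0,0,0],[0.02,0,0.034,-0.11,0,0,0]]])

```text
time: 17.65
tool_pos: [0.5495, 0.2219, 0.0581]
tcp_rot: [0.181, 3.129, 0.01]
wrist_force: [0.4, -2.0, 2.6]
width: 0.299
```

Request:
step_arm(motion=[[[0.02,0,0,0,0,0,0],[0.02,0,0,0,0,0,0],[0.02,0,0,0.01,0,0,0],[0.02,0,0,0.04,0,0,0],[0.02,0,0,0.08,0,0,0],[0.02,0,-0.01,0.11,0,0,0],[0.02,-0.002,-0.04,0.12,0,0,1],[0.02,-0.005,-0.08,0.12,0,0,2]]])

```text
time: 18.65
tool_pos: [0.5457, 0.142, 0.1806]
tcp_rot: [0.123, 3.128, 0.011]
wrist_force: [0.0, -0.1, -1.9]
width: 0.296
```

Request:
step_arm(motion=[[[0.02,-0.005,-0.05,0,0,0,1],[0.02,-0.009,-0.1,0,0,0,3],[0.02,-0.013,-0.15,0,0,0,5],[0.02,-0.018,-0.2,0,0,0,6],[0.02,-0.022,-0.25,0,0,0,7],[0.02,-0.025,-0.29,0,0,0,8],[0.02,-0.027,-0.307,0,0,0,8.9],[0.02,-0.027,-0.307,-0.01,0,0,8.9]]])

```text
time: 19.65
tool_pos: [0.5194, -0.1664, 0.1717]
tcp_rot: [-0.116, 3.127, 0.011]
wrist_force: [-0.5, 0.7, -1.8]
width: 0.302
```

Request:
step_arm(motion=[[[0.02,0,0.001,-0.03,0,0,0],[0.02,0,0.001,-0.065,0,0,0],[0.02,0,0.001,-0.09,0,0,0],[0.02,0,0.001,-0.105,0,0,0],[0.02,0,0.001,-0.113,0,0,0],[0.02,0,0.001,-0.118,0,0,0],[0.02,0,0.001,-0.12,0,0,0],[0.02,0,0.001,-0.12,0,0,0]]])

```text
time: 20.65
tool_pos: [0.5198, -0.1656, 0.0523]
tcp_rot: [-0.116, 3.126, 0.011]
wrist_force: [0.4, 0.4, -2.3]
width: 0.3
```

Request:
step_arm(motion=[[[0.02,0,0,-0.001,0,0,0],[0.02,0,0,-0.002,0,0,0],[0.02,0,0,-0.003,0,0,0],[0.02,0,0,-0.0035,0,0,0],[0.02,0,0,-0.004,0,0,0],[0.02,0,0,-0.0042,0,0,0],[0.02,0,0,-0.0042,0,0,0],[0.02,0,0,-0.0042,0,0,0]]])

```text
time: 21.65
tool_pos: [0.5198, -0.1656, 0.0482]
tcp_rot: [-0.116, 3.125, 0.011]
wrist_force: [-0.2, -0.3, -0.7]
width: 0.301
```

Request:
step_arm(motion=[[[0.02,0,0,-0.0005,0,0,0],[0.02,0,0,-0.001,0,0,0],[0.035,0,0,-0.001,0,0,0],[0.05,0,0,-0.001,0,0,0],[0.06,0,0,-0.001,0,0,0],[0.06,0,0,-0.001,0,0,0],[0.06,0,0,0.02,0,0,0],[0.06,0,0,0.06,0,0,0]]])

```text
time: 22.65
tool_pos: [0.518, -0.1649, 0.1067]
tcp_rot: [-0.116, 3.13, 0.014]
wrist_force: [-0.1, -0.2, 0.2]
width: 0.699
```

Request:
step_arm(motion=[[[0.06,0,0,0.05,0,0,0],[0.06,0.005,0.03,0.06,-0.3,0,-1],[0.06,0.02,0.08,0.06,-0.6,0,-2],[0.06,0.035,0.13,0.06,-0.6,0,-4],[0.06,0.05,0.18,0.06,-0.6,0,-6],[0.06,0.065,0.23,0.06,-0.6,0,-8],[0.06,0.08,0.28,0.06,-0.6,0,-9],[0.06,0.094,0.33,0.06,-0.6,0,-10.9]]])

```text
time: 23.65
tool_pos: [0.6123, 0.1668, 0.1666]
tcp_rot: [0.183, 3.126, -0.004]
wrist_force: [1.0, -0.6, -0.5]
width: 0.7
```

```bash
python3 -c "
from chk import *
im,D,P=chk(); cv2.imwrite('pics/t4.png',cv2.resize(im[170:300,210:400],None,fx=4,fy=4))"
```

```text
(0.6427, -0.1555) 67 33 [ 0.639  -0.1562  0.0689]
(0.581, -0.1603) 68 32 [ 0.5828 -0.1573  0.0685]
(0.519, -0.1651) 69 32 [ 0.5207 -0.1645  0.0699]
(0.4573, -0.1699) 0 0
```

View pics/t4.png

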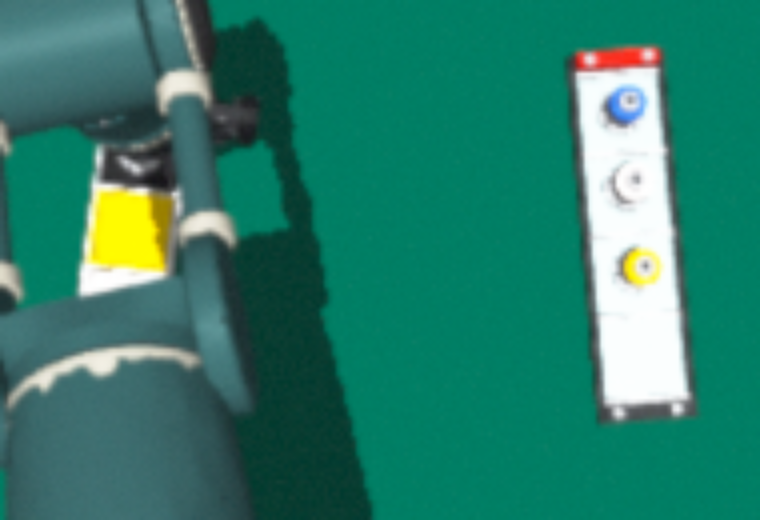

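Blue, white and yellow stand in places 1 to 3. Black is last.

Request:
step_arm(motion=[[[0.06,0,0.043,-0.005,0,0,0],[0.06,0,0.043,-0.03,0,0,0],[0.06,0,0.043,-0.07,0,0,0],[0.06,0,0.043,-0.1,0,0,0],[0.06,0,0.043,-0.11,0,0,0],[0.06,0,0.043,-0.11,0,0,0],[0.02,0,0.043,-0.11,0,0,0],[0.02,0,0.043,-0.11,0,0,0]]])

```text
time: 24.7
tool_pos: [0.6151, 0.2159, 0.0589]
tcp_rot: [0.181, 3.121, 0.005]
wrist_force: [-0.7, -2.1, 4.0]
width: 0.304
```

Request:
step_arm(motion=[[[0.02,0,0,0,0,0,0],[0.02,0,0,0,0,0,0],[0.02,0,0,0.01,0,0,0],[0.02,0,0,0.04,0,0,0],[0.02,0,0,0.08,0,0,0],[0.02,-0.003,-0.01,0.11,0,0,0],[0.02,-0.015,-0.04,0.12,0,0,1],[0.02,-0.03,-0.08,0.12,0,0,2]]])

```text
time: 25.7
tool_pos: [0.5862, 0.136, 0.1815]
tcp_rot: [0.123, 3.12, 0.007]
wrist_force: [0.5, -0.0, -2.6]
width: 0.296
```

Request:
step_arm(motion=[[[0.02,-0.02,-0.048,0,0,0,1],[0.02,-0.04,-0.095,0,0,0,3],[0.02,-0.06,-0.143,0,0,0,5],[0.02,-0.08,-0.19,0,0,0,6],[0.02,-0.1,-0.238,0,0,0,7],[0.02,-0.117,-0.28,0,0,0,8],[0.02,-0.129,-0.306,0,0,0,8.9],[0.02,-0.129,-0.306,0,0,0,8.9]]])

```text
time: 26.7
tool_pos: [0.4565, -0.1715, 0.1821]
tcp_rot: [-0.114, 3.12, 0.008]
wrist_force: [0.7, -0.7, -1.5]
width: 0.299
```

Request:
step_arm(motion=[[[0.02,0.001,0.0015,-0.03,0,0,0],[0.02,0.001,0.0015,-0.065,0,0,0],[0.02,0.001,0.0015,-0.09,0,0,0],[0.02,0.001,0.0015,-0.108,0,0,0],[0.02,0.001,0.0015,-0.119,0,0,0],[0.02,0.001,0.0015,-0.126,0,0,0],[0.02,0.001,0.0015,-0.13,0,0,0],[0.02,0.001,0.0015,-0.13,0,0,0]]])

```text
time: 27.7
tool_pos: [0.4577, -0.17, 0.0523]
tcp_rot: [-0.114, 3.12, 0.008]
wrist_force: [-0.2, -0.7, -3.2]
width: 0.298
```

Request:
step_arm(motion=[[[0.02,0,0,-0.001,0,0,0],[0.02,0,0,-0.0015,0,0,0],[0.02,0,0,-0.002,0,0,0],[0.02,0,0,-0.0025,0,0,0],[0.02,0,0,-0.003,0,0,0],[0.02,0,0,-0.003,0,0,0],[0.02,0,0,-0.003,0,0,0],[0.02,0,0,-0.003,0,0,0]]])

```text
time: 28.7
tool_pos: [0.4577, -0.17, 0.0493]
tcp_rot: [-0.114, 3.12, 0.008]
wrist_force: [0.5, -0.2, -2.3]
width: 0.303
```

Request:
step_arm(motion=[[[0.02,0,0,-0.0003,0,0,0],[0.02,0,0,-0.0006,0,0,0],[0.02,0,0,-0.0009,0,0,0],[0.02,0,0,-0.0012,0,0,0],[0.02,0,0,-0.0014,0,0,0],[0.02,0,0,-0.0014,0,0,0],[0.02,0,0,-0.0014,0,0,0],[0.02,0,0,-0.0014,0,0,0]]])

```text
time: 29.7
tool_pos: [0.4581, -0.1702, 0.0488]
tcp_rot: [-0.114, 3.119, 0.008]
wrist_force: [-1.9, 1.5, 6.9]
width: 0.295
```

Contact (6.9 N up). Release.

Request:
step_arm(motion=[[[0.025,0,0,0,0,0,0],[0.03,0,0,0,0,0,0],[0.04,0,0,0,0,0,0],[0.05,0,0,0,0,0,0],[0.06,0,0,0,0,0,0],[0.06,0,0,0,0,0,0],[0.06,0,0,0.02,0,0,0],[0.06,0,0,0.06,0,0,0]]])

```text
time: 30.7
tool_pos: [0.4562, -0.1694, 0.1075]
tcp_rot: [-0.114, 3.124, 0.011]
wrist_force: [1.0, 0.3, 0.4]
width: 0.701
```

Request:
step_arm(motion=[[[0.06,0,0,0.05,0,0,0],[0.06,0,0.02,0.09,0,0,0],[0.06,0,0.06,0.1,0,0,0],[0.06,0,0.1,0.1,0,0,0],[0.06,0,0.14,0.1,0,0,0],[0.06,0,0.18,0.1,0,0,0],[0.06,0,0.19,0.1,0,0,0],[0.06,0,0.19,0.1,0,0,0]]])

```text
time: 31.7
tool_pos: [0.4562, 0.0208, 0.2074]
tcp_rot: [-0.117, 3.124, 0.01]
wrist_force: [-0.1, 0.3, -0.9]
width: 0.704
```

```bash
python3 -c "
from chk import *
im,D,P=chk(); s,_=read_camera('scene')
a=cv2.resize(im[130:290,300:400],None,fx=3.5,fy=3.5); b=cv2.resize(s[150:310,200:320],None,fx=3.5,fy=3.5)
cv2.imwrite('pics/fin.png',np.hstack([a,b]))
for n in ['ring_gauge','caliper','mouse','cleaner']: print(n,[np.round(world('top',r['xyz']),3).tolist() for r in spot_in('top',n)[:1]])
"
```

```text
(0.6427, -0.1555) 67 34 [ 0.6412 -0.1566  0.0694]
(0.581, -0.1603) 68 37 [ 0.5839 -0.1593  0.0683]
(0.519, -0.1651) 69 36 [ 0.5201 -0.1641  0.0691]
(0.4573, -0.1699) 74 41 [ 0.4557 -0.1687  0.0689]
ring_gauge [[0.793, -0.027, 0.022]]
caliper [[0.773, 0.208, 0.009]]
mouse [[0.496, -0.499, 0.026]]
cleaner [[0.508, 0.47, 0.082]]
```

View pics/fin.png

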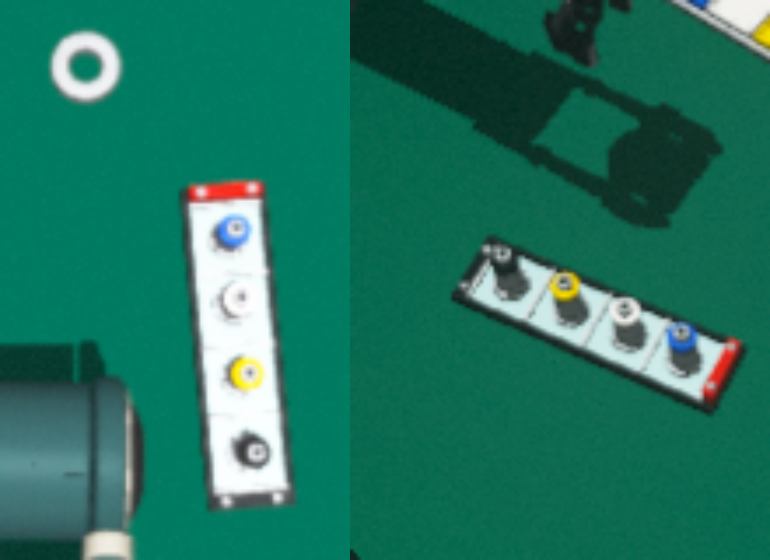

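All four hubs stand upright inside their places, blue, white, yellow, black from the red stop. The bystanders are unmoved and the arm is clear.

```bash
python3 -c "
from workcell import *
print(finish_job())"
```

```text
the job is handed in; nothing more can be done
None
```

I moved all four hubs from the rail to the pallet in queue order and handed the job in at about 32 s of the 112 s allowed; the hand-in reported no verdict. The order from the red stop is blue, white, yellow, black on both. The pallet's red stop is at the far end and the rail's at the near end, so the order runs the opposite way along the bench.

- **Position:** the last top-camera depth check put every hub within about 3 mm of the middle of its place. The measured tops were consistent with hubs standing on the glass.
- **Upright:** the final pictures from both cameras show all four standing upright inside the ribs, with the gripper well clear.
- **Bystanders:** the ring gauge, caliper, mouse and bottle were each found within about 3 mm of their starting positions, which is within the measuring noise.
- **Set-down:** black was still hanging at its calculated height, so I lowered it until it touched the glass (6.9 N up) before releasing. Blue, white and yellow were let go after a further command of up to 1 mm down, with the force showing only part of their weight resting.
- **Differences:** white, yellow and black were gripped 5 to 7 mm off in y from where the camera had put them. The tool also leaned up to about 1° during the moves. Neither had a visible effect on the placing.

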